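# Raise the booth sash to the working-height pointer

### The arm

A 7-joint arm with a two-finger parallel gripper is mounted at the origin on the work surface. World frame = base frame: x ahead of the robot, y to its left, z up, the work surface at z = 0. Lengths are in mm, angles in rad, forces in N, time in s.
With the tool pointing down it reaches from about 425 to 875 mm from the base axis. Payload 4.7 kg.
Tool frame: the origin (TCP) lies between the finger pads; the fingertips stand bot.tip_reach ahead of it and the grasp point (between the pads) is the TCP (bot.tip_reach is the distance from the TCP to the fingertips, in mm); x points along the fingers, z is the direction in which the jaws open and shut, and the axes are right-handed (so a half turn about x gives the same grasp; the last joint's range is limited). The gripper opens to 87 mm and grips with 3 to 60 N. Pads are 19 mm wide; open, the fingers measure 117 mm over their backs; the gripper's body (75 mm by 190 mm) begins 51 mm behind the grasp point.
Start: joints at [-1.111, 0.321, -0.07, 1.45, 0.023, 1.371, -0.057], TCP at [280.294, 586.48, 241.587] pointing down, gripper open.
Joint ranges: [-2.86, 2.86], [-0.3, 2.09], [-1.38, 1.24], [0.06, 2.45], [-1.56, 4.7], [0.09, 2.05], [-2.69, 2.69]. Speed limits (rad/s): [2.57, 2.57, 3.14, 3.14, 3.14, 3.14, 3.14].

### API

Orientations are given as a unit quaternion [x, y, z, w].
In Python, from plant import bot gives the robot as it stands.
- The arm moves only by the tool arm_command, never from a script. Its argument "targets" is a list of rows, each an object of numbers: "tx", "ty", "tz": the shift along the tool's x, y, z in mm; "turn": the turn about the tool's x in rad; "grip": the finger opening in mm, from 0 to 87. A call has 1 to 20 rows; each row is the pose to reach, as a shift and turn from the pose measured when the call began, along the tool's axes at that moment; what a row does not reach only later rows make up. A row lasts 1/10 s, in which the tool goes at most 50 mm and 8.59 degrees, less where a joint would pass 70% of its speed; a pose out of reach is approached as far as the arm can. A call with a gripper value outside its range is refused whole. The fingers move at their own pace and stop on an object; "grip_force" is the grip in N (left out, the last holds). Time passes only in rows, so rows that repeat a pose let the fingers close. It gives the time, the measured TCP pose, the force and the opening at its end, in the units of the state.
- bot.state(): the state, without advancing time (a new reading comes with each control period).
- bot.grab_frame(name): name is "scene" or "top"; returns the picture (420x560x3 uint8, red, green, blue); there is no depth.
- bot.calibration(name): a dict with "vfov" (degrees; the focal length in pixels is half the picture's height over the tangent of half this angle, whatever the lens; pixels are square), "cx", "cy" (the principal point, pixels), "world_to_cam" (4x4, takes a point from world to camera coordinates). Camera axes: x right, y down, z forward; pixel columns grow to the right and rows downward; lengths in mm; the calibration is good to about 2 mm. A picture is of the moment at which its call begins. calibration takes no time and is no camera call.
- bot.sign_off(): hands the job in, once; it reports no verdict.
The state is a dict: "time_s": time; "q": joint angles; "dq": joint speeds; "joint_efforts": joint torques, N m; "tool_pos": TCP position; "orientation": TCP orientation; "ft_force": force on the tool from outside, world axes, zero at the start; "torque": the same for the moment, N m; "opening": finger opening in mm.
Only numpy, scipy, OpenCV 4.12 (cv2) and the standard library are available. Lean on these libraries where they do the work, as an engineer would, in place of code of your own. Each camera call takes 0.05 s, during which the arm holds its last target.

### The job

Open the finishing booth to its working height: with the fingertips, push the counterweighted sash up from beneath its blue lip until the end of the lip is level with the tip of the red pointer on the post, then take the hand away and leave it standing there. Do not pinch the lip between the fingers, do not shift the pointer, and leave the glue bottle, the lacquer jar and the sanding block where they stand.

Things in the scene. Friction and masses are not known exactly. Their poses are not given: they have to be found in the camera images.
- booth: Fixed clear booth; grey plinth 600 wide (y), 300 deep, 110 mm high. Origin: on the bench, middle of the foot of its upright front (robot side); x points into it, y left, z up. Its front leans back 30 degrees: two posts (inner faces y = +-242 mm, 8 mm proud of the sash) rise from the plinth's front edge along (0.5, 0, 0.866), 590 mm high in all; the sash slides between them.
- lip_under (a point): Middle of the underside of the blue lip, a bar 450 long (y), 36 deep, 20 mm thick, black strip on top, standing square out from the sash's bottom edge to the robot. Axes lean with the sash: z up the slope, (0.5, 0, 0.866) in the booth's frame; x into the sash, (0.866, 0, -0.5); y along the lip. Lip's outer edge (its higher edge) 18 mm in -x, sash face 18 mm in +x. Free below down to the bench.
- lip_end (a point): Point on the right-hand (booth -y) end of the lip, next to the pointer: half-way up the lip's 20 mm thickness (10 mm above the underside) and half-way across its depth. Axes as lip_under.
- mark_tip (a point): Tip of the red pointer clipped on the front of the right-hand (booth -y) post; it points at the path of the lip's end and stands 6 mm beyond it in y. The clip is 24 mm high and wraps the outside of the post; it holds firmly but slides if pushed hard. Axes as lip_under.
- sash (a joint): How far the sash has slid up the slope, m: 0 shut, 0.22 at its top stop. It weighs about 0.9 kg, nearly balanced by counterweights inside the posts; with the guides' friction it takes about 1 to 6 N along the slope to push up, and it stays where it is left.
- mark (a joint): Position of the pointer along the post, m, on the same scale: the lip's end is level with the pointer when joint sash equals joint mark.
- bottle_mid (a point): Centre of the white glue bottle with a green nozzle, 74 mm across, 198 mm high, standing loose on the bench before the booth.
- jar_mid (a point): Centre of the amber lacquer jar with a black cap, 72 mm across, 85 mm high, standing loose on the bench before the booth.
- block_mid (a point): Centre of the wooden sanding block with a cork sole, 110 x 60 x 46 mm, lying loose on the bench before the booth.

How it is judged:
By the outcome, as a careful person would: the job done as asked, in the order asked, and still so for the second after the job is handed in, with the robot touching nothing.
It also fails if it takes over 45 s, if anything falls off the work surface, if the arm or the gripper's body presses on something with over 40 N, if the wrist force passes 120 N, or if a joint passes its speed limit or range.

## Working session

There is one attempt and no reset: what is moved stays moved. The work goes in short steps, Python scripts to look and compute and a tool call to move; the robot and the scene stay as the last step left them, time stands still between calls to the robot, and variables do not carry over. Pictures are saved under pics/ and viewed, and the job is handed in when it is done.

Besides the shell and the picture viewer there is one more tool, called after "Emit:" as name([rows], argument=value, ...), one row to a line, values as JSON. arm_command: Moves the arm, as the interface text tells. Its arguments: {"type":"object","properties":{"targets":{"type":"array","items":{"type":"object","properties":{"tx":{"type":"number"},"ty":{"type":"number"},"tz":{"type":"number"},"turn":{"type":"number"},"grip":{"type":"number"}}}},"grip_force":{"type":"number"}},"required":["targets"]}

```bash
ls; mkdir -p pics
python3 - <<'E'
from plant import bot
import cv2
for n in("scene","top"):
    cv2.imwrite(f"pics/{n}0.png",bot.grab_frame(n)[:,:,::-1]); c=bot.calibration(n); print(n,c)
print(bot.state(),bot.tip_reach)
E
```

```text
pics
scene {'vfov': 42.589853836792415, 'cx': 283.6023194664496, 'cy': 207.05811532590891, 'world_to_cam': array([[-9.00812409e-01,  4.33705865e-01, -2.08860185e-02,
         4.46705728e+02],
       [ 2.97271625e-01,  5.80947535e-01, -7.57713364e-01,
        -1.04776079e+02],
       [-3.16491049e-01, -6.88766422e-01, -6.52253196e-01,
         1.45672706e+03],
       [ 0.00000000e+00,  0.00000000e+00,  0.00000000e+00,
         1.00000000e+00]])}
top {'vfov': 54.528085664391654, 'cx': 284.36268549817737, 'cy': 207.3430599619025, 'world_to_cam': array([[-1.98271713e-02, -9.99737950e-01, -1.14417844e-02,
         8.34741806e+01],
       [-9.96604757e-01,  2.06771334e-02, -7.96957658e-02,
         5.15170393e+02],
       [ 7.99114649e-02,  9.82279517e-03, -9.96753566e-01,
         9.26241892e+02],
       [ 0.00000000e+00,  0.00000000e+00,  0.00000000e+00,
         1.00000000e+00]])}
{'time_s': 0.1, 'q': array([-1.1109166 ,  0.32173453, -0.07006135,  1.45156074,  0.02259759,
        1.37078849, -0.05685629]), 'dq': array([-9.73403366e-04, -2.13141372e-04,  1.02941392e-03, -3.20161989e-03,
       -1.78211041e-03,  7.86670826e-05,  2.44522027e-03]), 'joint_efforts': array([-1.87195442e-04, -4.92570341e+01, -4.05669808e-01, -3.13397563e+01,
       -6.43305550e-02,  3.94386775e-02,  5.75981562e-05]), 'tool_pos': array([280.1099113 , 586.03503301, 240.57609569]), 'orientation': array([-0.37747176,  0.59863685,  0.37677112,  0.59765585]), 'ft_force': array([0.41054363, 0.14816494, 0.01850903]), 'torque': array([ 0.03613895, -0.01068929,  0.00697671]), 'opening': 86.91460606249456} 19.0
```

View pics/scene0.png

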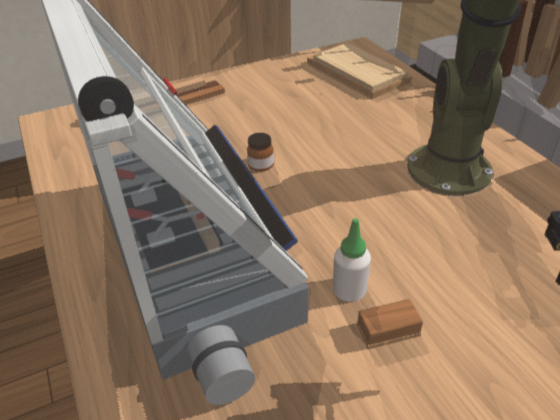

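View pics/top0.png

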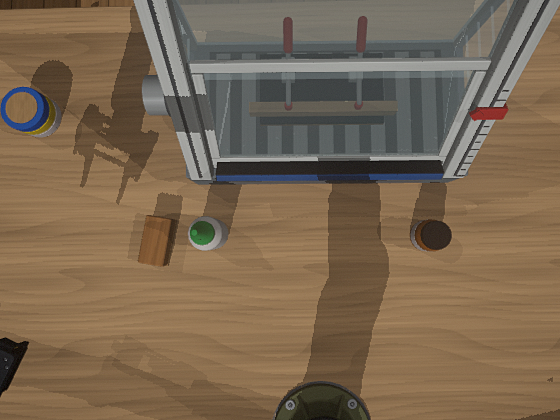

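Run:
```python
import cv2
a=cv2.imread("pics/top0.png"); s=cv2.imread("pics/scene0.png")
cv2.imwrite("pics/t1.png",cv2.resize(a[140:220,410:530],None,fx=6,fy=6,interpolation=cv2.INTER_CUBIC))
cv2.imwrite("pics/t2.png",cv2.resize(a[140:220,150:270],None,fx=6,fy=6,interpolation=cv2.INTER_CUBIC))
cv2.imwrite("pics/t3.png",cv2.resize(a[60:200,400:560],None,fx=5,fy=4,interpolation=cv2.INTER_CUBIC))
cv2.imwrite("pics/s1.png",cv2.resize(s[70:260,80:320],None,fx=3,fy=3,interpolation=cv2.INTER_CUBIC))
```

```text
(no output)
```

View pics/t1.png

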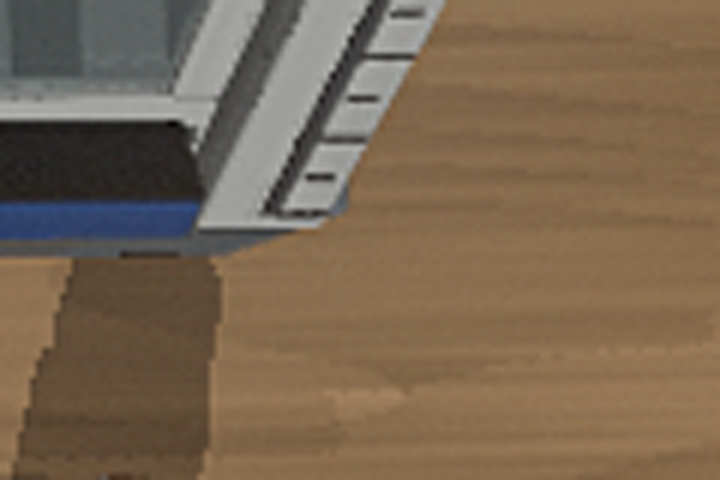

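View pics/t2.png

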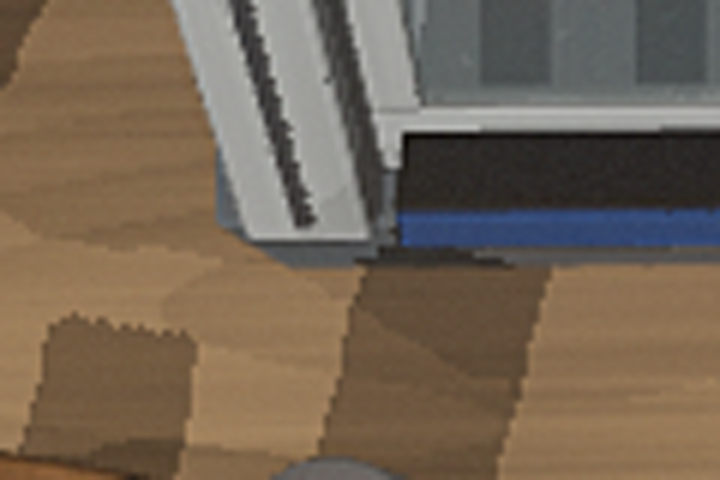

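View pics/t3.png

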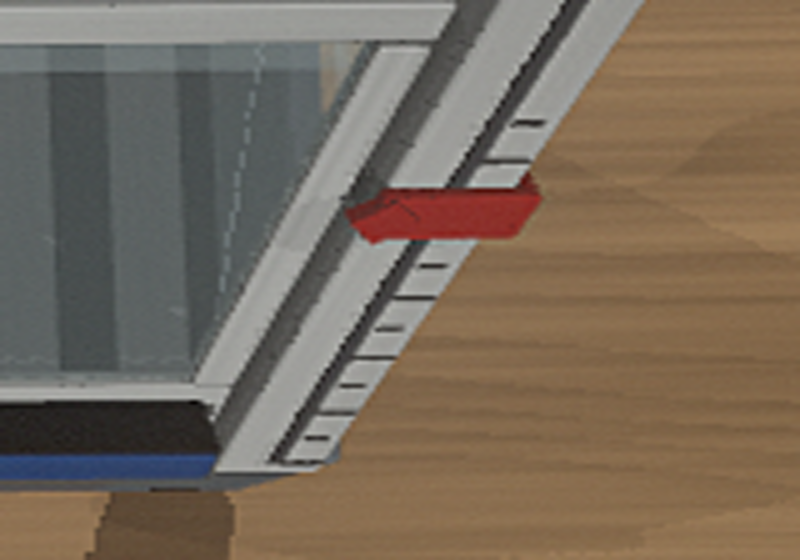

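View pics/s1.png

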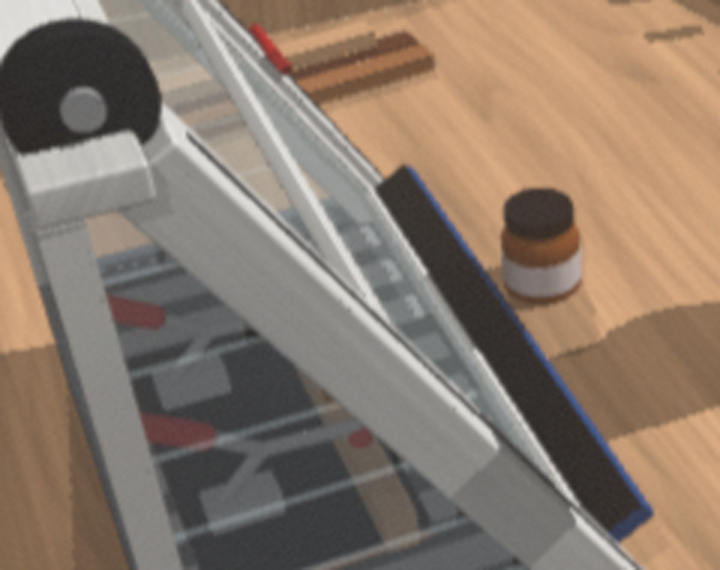

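Run:
```python
import cv2
a=cv2.imread("pics/top0.png"); s=cv2.imread("pics/scene0.png")
p=cv2.resize(a[95:130,455:515],None,fx=10,fy=10,interpolation=cv2.INTER_NEAREST)
q=cv2.resize(s[70:105,150:210],None,fx=10,fy=10,interpolation=cv2.INTER_NEAREST)
cv2.imwrite("pics/z1.png",cv2.copyMakeBorder(p,0,0,0,0,0));cv2.imwrite("pics/z2.png",q)
```

```text
(no output)
```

View pics/z1.png

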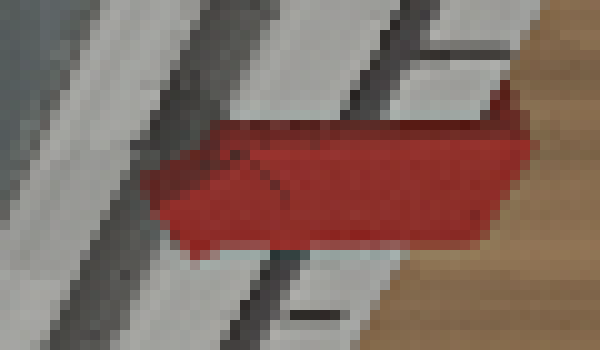

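View pics/z2.png

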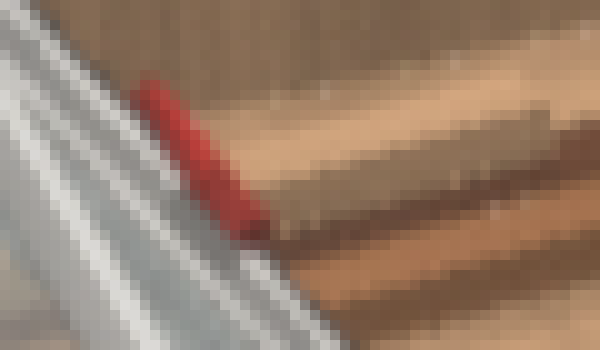

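```bash
cat > h.py <<'E'
import numpy as np, cv2
from plant import bot
from scipy.optimize import least_squares
def cam(n):
    c=bot.calibration(n); f=210/np.tan(np.radians(c["vfov"]/2)); return f,c["cx"],c["cy"],np.array(c["world_to_cam"])
def proj(n,P):
    f,cx,cy,M=cam(n); q=M[:3,:3]@np.asarray(P)+M[:3,3]; return np.array([f*q[0]/q[2]+cx,f*q[1]/q[2]+cy])
def ray(n,uv):
    f,cx,cy,M=cam(n); R=M[:3,:3]; o=-R.T@M[:3,3]; d=R.T@np.array([(uv[0]-cx)/f,(uv[1]-cy)/f,1]); return o,d/np.linalg.norm(d)
def onplane(n,uv,z):
    o,d=ray(n,uv); return o+d*(z-o[2])/d[2]
def tri(a,b):
    r=least_squares(lambda P:np.r_[proj("top",P)-a,proj("scene",P)-b],[600,0,200]); return r.x,r.fun
def axes(yaw):
    c,s=np.cos(yaw),np.sin(yaw); Rz=np.array([[c,-s,0],[s,c,0],[0,0,1]])
    return Rz@np.array([[.866025,0,.5],[0,1,0],[-.5,0,.866025]])  # cols: lip x,y,z
E
python3 - <<'E'
from h import *
L=(216.3,174.6),(296.3,240.6); R=(443.4,173.3),(215.6,125.3); 
for p in(L,R): print(tri(*p))
def P(v,dy): 
    A=axes(v[3]); return v[:3]+A@np.array([-18,dy,20])
r=least_squares(lambda v:np.r_[proj("top",P(v,225))-L[0],proj("scene",P(v,225))-L[1],proj("top",P(v,-225))-R[0],proj("scene",P(v,-225))-R[1]],[600,0,150,0])
print("lip_under,yaw",r.x,r.fun)
T,e=tri((469.2,113.5),(176.3,92.5)); print("tip",T,e)
A=axes(r.x[3]); end=r.x[:3]+A@np.array([0,-225,10]); print("end",end,"rel tip in lip axes",A.T@(T-end))
# things
for n,uv,z in(("bottle",(203,233),170),("jar",(435,235),85),("block",(155,240),46)): print(n,onplane("top",uv,z))
E
```

```text
(array([570.03555558, 208.31134624, 160.95480436]), array([-1.03458245,  1.95838057, -2.11233395, -0.13192721]))
(array([ 564.82228413, -242.85603644,  165.603522  ]), array([-0.29594766,  0.61241932, -0.8448231 , -0.2061498 ]))
lip_under,yaw [ 5.73085648e+02 -1.75137245e+01  1.37031729e+02 -1.12886310e-02] [-0.86265265  1.76237862 -2.30554431 -1.28789594 -0.94117933  0.73296948
 -0.743245    0.66450402]
tip [ 649.21319212 -249.27671517  276.15070649] [-0.61206965  1.3383098  -1.93632895 -0.6841015 ]
end [ 575.54544175 -242.55583034  145.69197947] rel tip in lip axes [ -1.36961138  -5.88886621 149.84998133]
bottle [457.864344   231.37650062 170.        ]
jar [ 445.38134752 -249.72574304   85.        ]
block [446.88721405 366.14963287  46.        ]
```

Emit:
arm_command([
  {"tx": -40,"grip": 10},
  {"tx": -70,"grip": 10},
  {"tx": -70,"ty": -30,"tz": -30,"turn": -0.03,"grip": 10},
  {"tx": -70,"ty": -60,"tz": -60,"turn": -0.06,"grip": 10},
  {"tx": -70,"ty": -90,"tz": -90,"turn": -0.09,"grip": 10},
  {"tx": -70,"ty": -120,"tz": -120,"turn": -0.12,"grip": 10},
  {"tx": -70,"ty": -150,"tz": -150,"turn": -0.15,"grip": 10},
  {"tx": -70,"ty": -180,"tz": -180,"turn": -0.18,"grip": 10},
  {"tx": -70,"ty": -210,"tz": -210,"turn": -0.21,"grip": 10},
  {"tx": -70,"ty": -240,"tz": -240,"turn": -0.24,"grip": 10},
  {"tx": -70,"ty": -270,"tz": -270,"turn": -0.27,"grip": 10},
  {"tx": -70,"ty": -300,"tz": -300,"turn": -0.3,"grip": 10},
  {"tx": -70,"ty": -330,"tz": -330,"turn": -0.33,"grip": 10},
  {"tx": -70,"ty": -360,"tz": -360,"turn": -0.36,"grip": 10},
  {"tx": -70,"ty": -390,"tz": -390,"turn": -0.39,"grip": 10},
  {"tx": -70,"ty": -420,"tz": -420,"turn": -0.42,"grip": 10},
  {"tx": -70,"ty": -449,"tz": -453,"turn": -0.434,"grip": 10},
  {"tx": -70,"ty": -449,"tz": -453,"turn": -0.434,"grip": 10},
  {"tx": -70,"ty": -449,"tz": -453,"turn": -0.434,"grip": 10},
  {"tx": -70,"ty": -449,"tz": -453,"turn": -0.434,"grip": 10},
])

```text
validation failed for argument at $.ta...
```

Emit:
arm_command([
  {"tx": -40,"ty": 0,"tz": 0,"turn": 0,"grip": 10},
  {"tx": -70,"ty": 0,"tz": 0,"turn": 0,"grip": 10},
])

```text
time_s: 0.3
tool_pos: [280.0, 585.7, 310.6]
orientation: [-0.378, 0.599, 0.376, 0.597]
ft_force: [0.2, 1.1, 0.8]
opening: 77.8
```

All fields are needed in each row. Continuing across.

Emit:
arm_command([
  {"tx": 0,"ty": -30,"tz": -30,"turn": -0.03,"grip": 10},
  {"tx": 0,"ty": -60,"tz": -60,"turn": -0.06,"grip": 10},
  {"tx": 0,"ty": -90,"tz": -90,"turn": -0.09,"grip": 10},
  {"tx": 0,"ty": -120,"tz": -120,"turn": -0.12,"grip": 10},
  {"tx": 0,"ty": -150,"tz": -150,"turn": -0.15,"grip": 10},
  {"tx": 0,"ty": -180,"tz": -180,"turn": -0.18,"grip": 10},
  {"tx": 0,"ty": -210,"tz": -210,"turn": -0.21,"grip": 10},
  {"tx": 0,"ty": -240,"tz": -240,"turn": -0.24,"grip": 10},
  {"tx": 0,"ty": -270,"tz": -270,"turn": -0.27,"grip": 10},
  {"tx": 0,"ty": -300,"tz": -300,"turn": -0.3,"grip": 10},
  {"tx": 0,"ty": -330,"tz": -330,"turn": -0.33,"grip": 10},
  {"tx": 0,"ty": -360,"tz": -360,"turn": -0.36,"grip": 10},
  {"tx": 0,"ty": -390,"tz": -390,"turn": -0.39,"grip": 10},
  {"tx": 0,"ty": -420,"tz": -420,"turn": -0.42,"grip": 10},
  {"tx": 0,"ty": -450,"tz": -453,"turn": -0.434,"grip": 10},
  {"tx": 0,"ty": -450,"tz": -453,"turn": -0.434,"grip": 10},
  {"tx": 0,"ty": -450,"tz": -453,"turn": -0.434,"grip": 10},
])

```text
time_s: 2.0
tool_pos: [490.5, -18.0, 312.1]
orientation: [-0.497, 0.505, 0.496, 0.502]
ft_force: [-0.0, 0.0, 0.4]
opening: 10.2
```

Run:
```python
from h import *
from scipy.spatial.transform import Rotation as Ro
s=bot.state(); print(s["tool_pos"],s["q"],s["ft_force"],s["opening"],s["time_s"]); print(Ro.from_quat(s["orientation"]).as_matrix().round(4))
for n in("scene","top"): cv2.imwrite(f"pics/{n}1.png",bot.grab_frame(n)[:,:,::-1])
```

```text
[490.49172857 -18.0145479  312.11553118] [-0.54542008 -0.06737489  0.50327301  1.73551403  0.03584789  1.46771978
  1.50915748] [-0.00138639  0.00997844  0.41546174] 10.186760818902378 2.0
[[-0.0024 -0.9999  0.0148]
 [-0.0033  0.0148  0.9999]
 [-1.      0.0023 -0.0033]]
```

View pics/scene1.png

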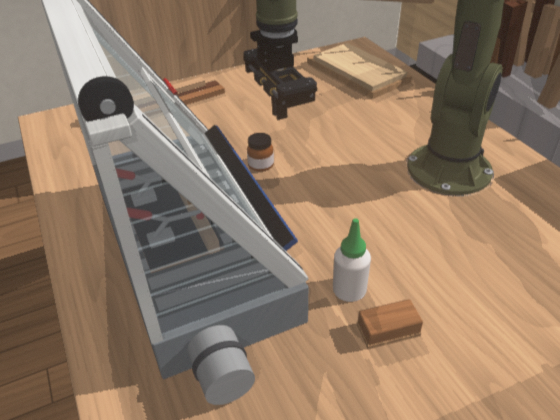

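View pics/top1.png

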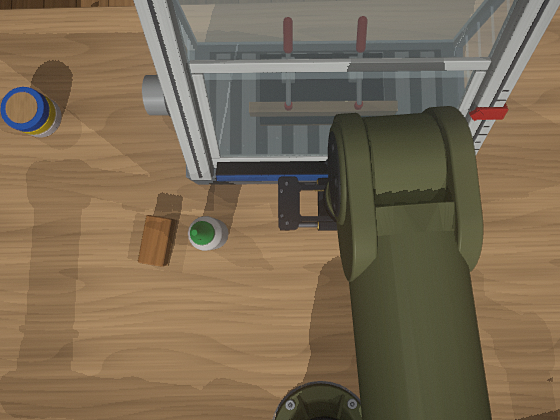

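Emit:
arm_command([
  {"tx": 40,"ty": 0,"tz": 0,"turn": 0,"grip": 10},
  {"tx": 80,"ty": 0,"tz": 0,"turn": 0,"grip": 10},
  {"tx": 120,"ty": 0,"tz": 0,"turn": 0,"grip": 10},
  {"tx": 160,"ty": -10,"tz": 0,"turn": 0,"grip": 10},
  {"tx": 160,"ty": -30,"tz": 0,"turn": 0,"grip": 10},
  {"tx": 160,"ty": -46,"tz": 0,"turn": 0,"grip": 10},
  {"tx": 160,"ty": -46,"tz": 0,"turn": 0,"grip": 10},
])

```text
time_s: 2.8
tool_pos: [537.0, -14.8, 151.4]
orientation: [-0.499, 0.503, 0.498, 0.5]
ft_force: [0.1, -0.2, 0.4]
opening: 9.8
```

Run:
```python
from h import *
s=bot.state(); print(s["tool_pos"],s["ft_force"])
a=bot.grab_frame("scene")[:,:,::-1]; cv2.imwrite("pics/s2.png",cv2.resize(a[60:290,150:410],None,fx=2.6,fy=2.6,interpolation=cv2.INTER_CUBIC))
```

```text
[537.0007062  -14.81603359 151.39117634] [ 0.1134188  -0.17926159  0.35117214]
```

View pics/s2.png

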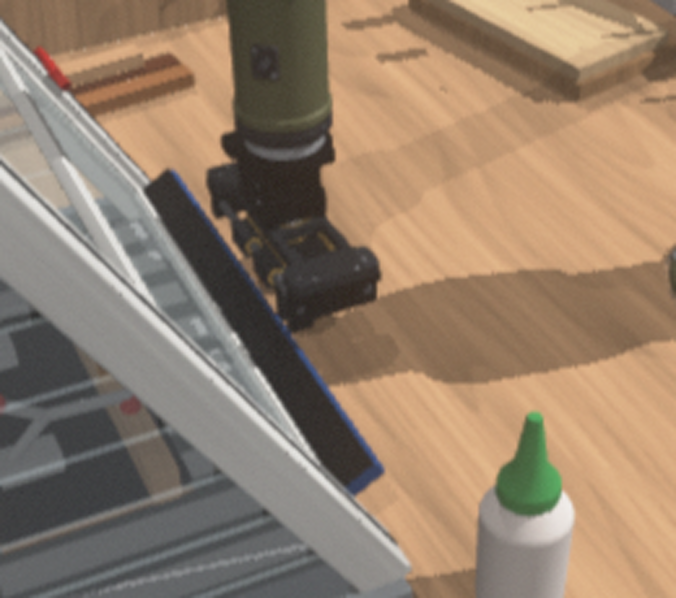

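Emit:
arm_command([
  {"tx": 0,"ty": -5,"tz": 0,"turn": 0,"grip": 10},
  {"tx": 0,"ty": -8,"tz": 0,"turn": 0,"grip": 10},
  {"tx": 0,"ty": -11,"tz": 0,"turn": 0,"grip": 10},
])

```text
time_s: 3.15
tool_pos: [546.4, -14.8, 151.7]
orientation: [-0.498, 0.504, 0.499, 0.5]
ft_force: [-6.5, 0.6, 1.7]
opening: 9.7
```

Emit:
arm_command([
  {"tx": -4,"ty": -4,"tz": 0,"turn": 0,"grip": 10},
  {"tx": -9,"ty": -7,"tz": 0,"turn": 0,"grip": 10},
  {"tx": -14,"ty": -10,"tz": 0,"turn": 0,"grip": 10},
  {"tx": -19,"ty": -13,"tz": 0,"turn": 0,"grip": 10},
  {"tx": -26,"ty": -17,"tz": 0,"turn": 0,"grip": 10},
  {"tx": -26,"ty": -17,"tz": 0,"turn": 0,"grip": 10},
])

```text
time_s: 3.75
tool_pos: [561.8, -14.9, 178.0]
orientation: [-0.496, 0.505, 0.5, 0.499]
ft_force: [-7.9, 1.2, 4.5]
opening: 9.8
```

Run:
```python
from h import *
s=bot.state(); print(s["tool_pos"],s["ft_force"])
a=bot.grab_frame("scene")[:,:,::-1]; cv2.imwrite("pics/s3.png",cv2.resize(a[60:290,150:410],None,fx=2.6,fy=2.6,interpolation=cv2.INTER_CUBIC))
```

```text
[561.83084032 -14.94384984 178.02554658] [-7.90379459  1.16915756  4.46315704]
```

View pics/s3.png

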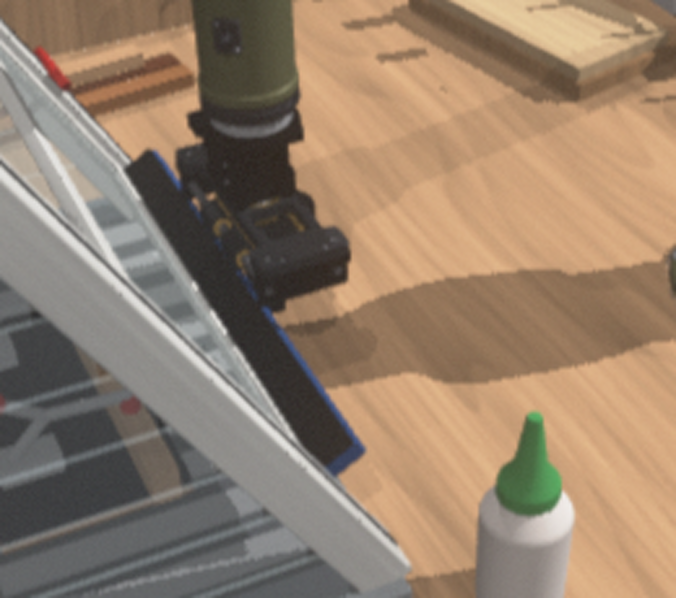

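```bash
cat >> h.py <<'E'
B=np.array([573.0857,-17.5137,137.0317]); YAW=-0.011289
def sproj(n,s,off): # off in lip axes
    A=axes(YAW); return proj(n,B+A@(np.array(off)+[0,0,s]))
E
python3 - <<'E'
from h import *
r0=np.array([296.3,240.6])-sproj("scene",0,[-18,225,20])
for s in(0,20,30,40,150): print(s,sproj("scene",s,[-18,225,20])+r0)
E
```

```text
0 [296.3 240.6]
20 [291.43578322 235.62133215]
30 [288.95147254 233.07856765]
40 [286.43135717 230.49915602]
150 [256.10654475 199.46082537]
```

Emit:
arm_command([
  {"tx": -9,"ty": -5,"tz": 0,"turn": 0,"grip": 10},
  {"tx": -17,"ty": -10,"tz": 0,"turn": 0,"grip": 10},
  {"tx": -26,"ty": -15,"tz": 0,"turn": 0,"grip": 10},
  {"tx": -35,"ty": -20,"tz": 0,"turn": 0,"grip": 10},
  {"tx": -43,"ty": -25,"tz": 0,"turn": 0,"grip": 10},
  {"tx": -52,"ty": -30,"tz": 0,"turn": 0,"grip": 10},
  {"tx": -61,"ty": -35,"tz": 0,"turn": 0,"grip": 10},
  {"tx": -69,"ty": -40,"tz": 0,"turn": 0,"grip": 10},
  {"tx": -78,"ty": -45,"tz": 0,"turn": 0,"grip": 10},
  {"tx": -78,"ty": -45,"tz": 0,"turn": 0,"grip": 10},
])

```text
time_s: 4.8
tool_pos: [606.1, -15.6, 256.9]
orientation: [-0.495, 0.506, 0.501, 0.498]
ft_force: [-9.3, 0.0, 7.0]
opening: 10.0
```

Run:
```python
from h import *
s=bot.state(); print(s["tool_pos"],s["ft_force"])
a=bot.grab_frame("scene")[:,:,::-1]; cv2.imwrite("pics/s4.png",cv2.resize(a[20:290,100:410],None,fx=2.2,fy=2.2,interpolation=cv2.INTER_CUBIC))
a=bot.grab_frame("top")[:,:,::-1]; cv2.imwrite("pics/t4.png",a)
```

```text
[606.05282222 -15.55654732 256.93399119] [-9.29978017e+00  6.13215357e-03  7.00235972e+00]
```

View pics/s4.png

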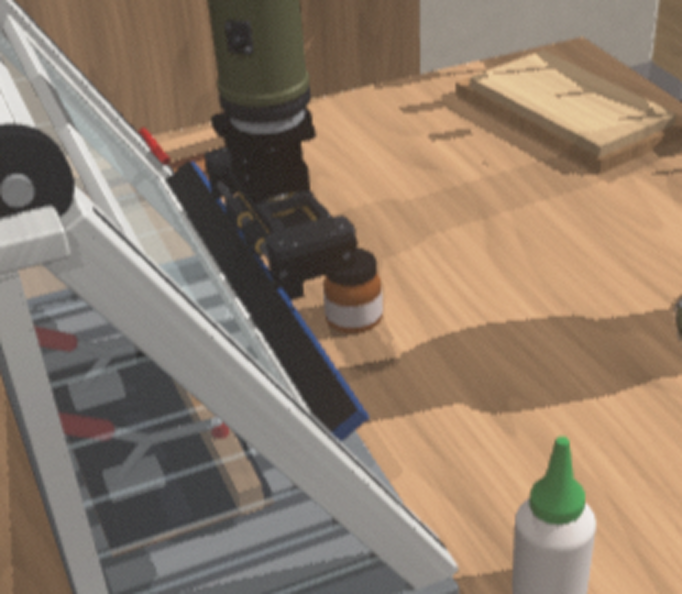

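View pics/t4.png

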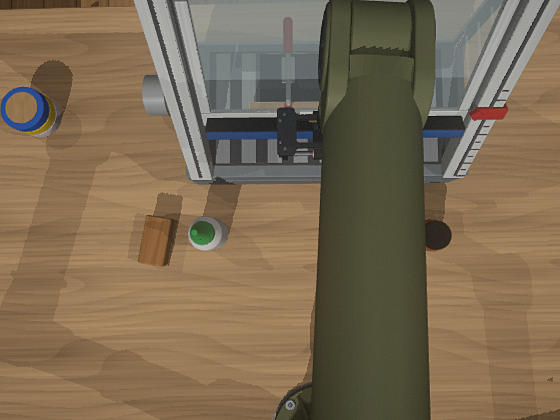

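```bash
cat > m.py <<'E'
from h import *
import sys
k=sys.argv[1]
t=bot.grab_frame("top")[:,:,::-1]; s=bot.grab_frame("scene")[:,:,::-1]
z=lambda im,x,y,w,h,f:cv2.resize(im[y:y+h,x:x+w],None,fx=f,fy=f,interpolation=cv2.INTER_NEAREST)
o=np.vstack([np.hstack([z(t,190,105,40,30,10),z(t,440,90,40,30,10)]),np.hstack([z(s,245,185,40,30,10),z(s,155,70,40,30,10)])])
cv2.imwrite(f"pics/m{k}.png",o)
E
python3 m.py 1
```

```text
(no output)
```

View pics/m1.png

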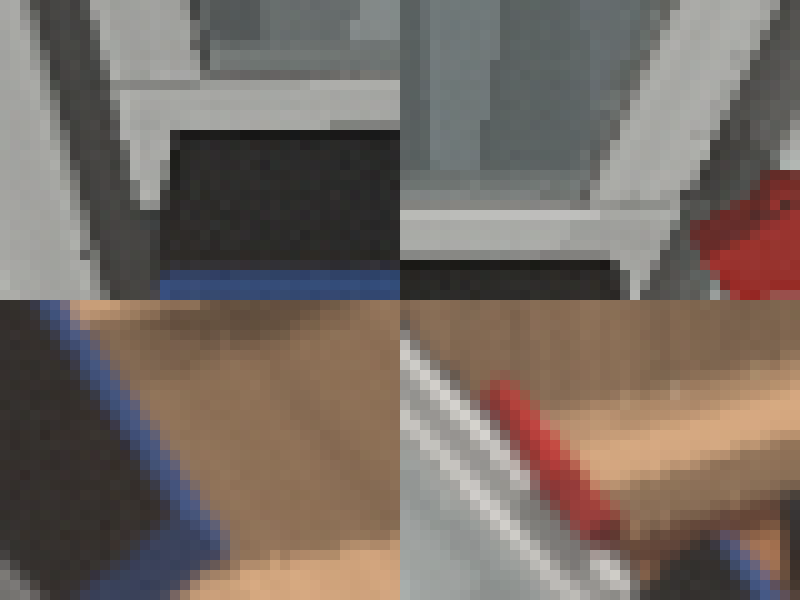

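Run:
```python
from h import *
def solve(n,uv0,uv,off):
    r=np.array(uv0)-sproj(n,0,off); q=least_squares(lambda s:sproj(n,s[0],off)+r-uv,[100]); return q.x[0],q.fun
print(solve("top",(216.3,174.6),(205.5,131.5),[-18,225,20]))
print(solve("scene",(296.3,240.6),(267,209),[-18,225,20]))
print(sproj("top",120,[18,-225,20]))
# tip projections for candidate depths, at s_mark
for d in(-18,-10,0,5): print(d,[ (s,sproj("top",s,[d,-231,10]).round(1),sproj("scene",s,[d,-231,10]).round(1)) for s in(145,150,155)])
```

```text
(np.float64(119.79253082431848), array([ 0.28594121, -0.06964161]))
(np.float64(115.39367596558739), array([-0.8050797 ,  0.78657222]))
[458.49560255 115.72827123]
-18 [(145, array([470.2, 123.8]), array([181.1,  88.6])), (150, array([471.2, 121.6]), array([179.8,  87.1])), (155, array([472.3, 119.4]), array([178.5,  85.7]))]
-10 [(145, array([468.9, 120.5]), array([178.5,  90.8])), (150, array([470. , 118.3]), array([177.2,  89.3])), (155, array([471.1, 116.1]), array([175.8,  87.9]))]
0 [(145, array([467.4, 116.4]), array([175.2,  93.6])), (150, array([468.5, 114.2]), array([173.9,  92.1])), (155, array([469.5, 112. ]), array([172.5,  90.7]))]
5 [(145, array([466.7, 114.4]), array([173.5,  95. ])), (150, array([467.7, 112.2]), array([172.2,  93.5])), (155, array([468.8, 110. ]), array([170.9,  92.1]))]
```

Emit:
arm_command([
  {"tx": -6,"ty": -4,"tz": 0,"turn": 0,"grip": 10},
  {"tx": -13,"ty": -8,"tz": 0,"turn": 0,"grip": 10},
  {"tx": -20,"ty": -12,"tz": 0,"turn": 0,"grip": 10},
  {"tx": -20,"ty": -12,"tz": 0,"turn": 0,"grip": 10},
  {"tx": -20,"ty": -12,"tz": 0,"turn": 0,"grip": 10},
])

```text
time_s: 5.5
tool_pos: [618.0, -15.7, 278.1]
orientation: [-0.495, 0.506, 0.501, 0.498]
ft_force: [-4.7, 0.5, 3.1]
opening: 9.9
```

```bash
sed -i 's/190,105,40/190,95,40/; s/440,90,40/450,90,40/; s/245,185/240,175/' m.py; python3 m.py 2
```

```text
(no output)
```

View pics/m2.png

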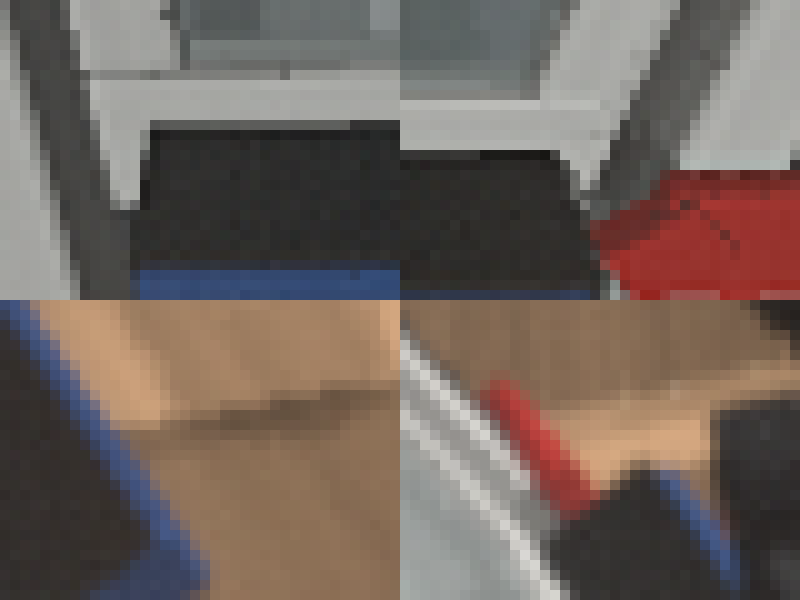

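Run:
```python
from h import *
# joint local fit: unknown s_lip,per-view residual shift (2+2), tip: depth mid d, s_mark ; y fixed -231
obs_t={"in":(466,104.7),"out":(469.8,118.8)}; obs_s=(181,86.3)
for s0 in(141,143,145):
    rt=(np.array(obs_t["in"])-sproj("top",s0,[18,-225,20])+np.array(obs_t["out"])-sproj("top",s0,[-18,-225,20]))/2
    rs=np.array(obs_s)-sproj("scene",s0,[-18,-225,20])
    print(s0,"res",obs_t["in"]-sproj("top",s0,[18,-225,20]),obs_t["out"]-sproj("top",s0,[-18,-225,20]),rs)
    f=lambda v,yfix=None: np.r_[sproj("top",v[1],[v[0],v[2],10])+rt-(469.2,113.9),sproj("scene",v[1],[v[0],v[2],10])+rs-(175.3,92.3)]
    q=least_squares(f,[0,150,-231]); print(" free",q.x,q.fun)
    q=least_squares(lambda v:f([v[0],v[1],-231]),[0,150]); print(" y fixed",q.x,q.fun)
```

```text
141 res [ 3.43789577 -1.96528055] [ 1.92695301 -2.38801806] [ 0.69975887 -1.64289982]
 free [   1.13030986  145.2178461  -229.78401385] [ 0.0987987  -0.2156965   0.31057791  0.10879859]
 y fixed [  1.83353675 144.27562883] [ 0.50722329 -0.09754052  0.18071399  0.34282615]
143 res [ 3.04026436 -1.07908154] [ 1.50481947 -1.51025703] [ 1.2307252  -1.05869193]
 free [   1.11167011  147.25449197 -229.76400401] [ 0.09743086 -0.21289081  0.30683197  0.10799203]
 y fixed [  1.8277733 146.2989995] [ 0.51313914 -0.09252905  0.17433329  0.34661759]
145 res [ 2.64078137 -0.18875591] [ 1.08066179 -0.62828709] [ 1.76292932 -0.47312213]
 free [   1.09302063  149.29103086 -229.74399545] [ 0.09606807 -0.21009076  0.30308199  0.10718185]
 y fixed [  1.82203413 148.32234577] [ 0.51908157 -0.08751041  0.16793161  0.35042664]
```

Emit:
arm_command([
  {"tx": -1,"ty": -0.9,"tz": 0,"turn": 0,"grip": 10},
  {"tx": -2,"ty": -1.8,"tz": 0,"turn": 0,"grip": 10},
  {"tx": -2,"ty": -1.8,"tz": 0,"turn": 0,"grip": 10},
  {"tx": -2,"ty": -1.8,"tz": 0,"turn": 0,"grip": 10},
])

```text
time_s: 6.0
tool_pos: [618.9, -15.8, 280.3]
orientation: [-0.494, 0.506, 0.501, 0.498]
ft_force: [-6.2, 0.3, 1.3]
opening: 10.2
```

```bash
python3 m.py 3
```

```text
(no output)
```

View pics/m3.png

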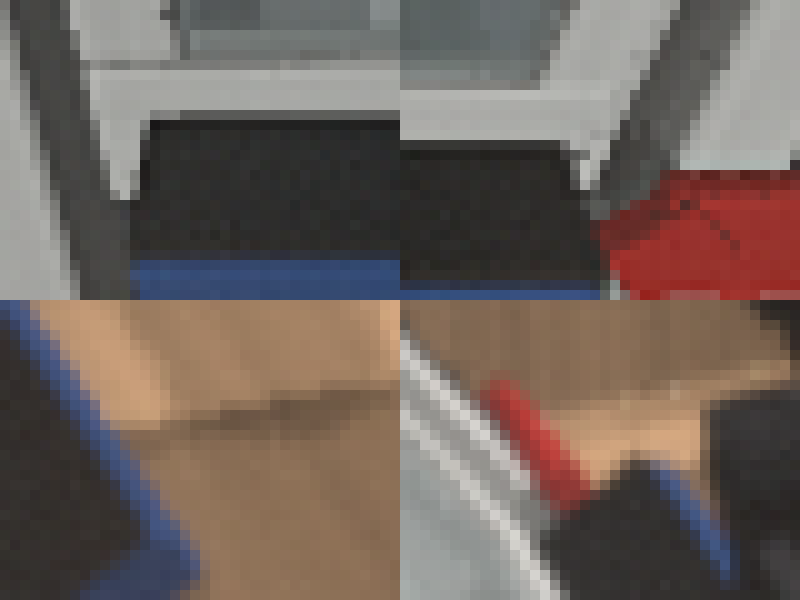

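```bash
cat > e.py <<'E'
from h import *
def edges(im,c0,c1,r0,r1):
    p=im[r0:r1,c0:c1].astype(float).mean(1); b=p[:,2]-p[:,0]; g=p.mean(1)
    def cross(v,th):
        i=[k for k in range(len(v)-1) if (v[k]-th)*(v[k+1]-th)<0]
        return [round(r0+k+(th-v[k])/(v[k+1]-v[k]),2) for k in i]
    return "grey->black",cross(g,95),"blue",cross(b,35)
if __name__=="__main__":
    t=bot.grab_frame("top")
    print("R",edges(t,452,464,98,130)); print("L",edges(t,210,240,98,130))
    h=cv2.cvtColor(t,cv2.COLOR_RGB2HSV); m=((h[...,1]>140)&((h[...,0]<8)|(h[...,0]>172))&(t[...,0]>60)); 
    ys,xs=np.nonzero(m[95:130,460:515]); xs+=460; ys+=95; print("red left cols",[(c,ys[xs==c].min(),ys[xs==c].max()) for c in range(xs.min(),xs.min()+6)])
    for s in(144,146,148,150): print(s,"model in/out row at y=-205:",sproj("top",s,[18,-212,20])[1].round(2),sproj("top",s,[-18,-212,20])[1].round(2),"tip d=0,2,4",[sproj("top",s,[d,-231,10])[1].round(2) for d in(0,2,4)])
    print(bot.state()["tool_pos"])
E
python3 e.py
```

```text
R ('grey->black', [np.float64(103.65)], 'blue', [np.float64(118.22), np.float64(126.11)])
L ('grey->black', [np.float64(105.85)], 'blue', [np.float64(120.47), np.float64(128.3)])
red left cols [(470, np.int64(112), np.int64(114)), (471, np.int64(112), np.int64(116)), (472, np.int64(111), np.int64(118)), (473, np.int64(111), np.int64(119)), (474, np.int64(110), np.int64(120)), (475, np.int64(110), np.int64(119))]
144 model in/out row at y=-205: 105.43 119.96 tip d=0,2,4 [np.float64(116.84), np.float64(116.03), np.float64(115.23)]
146 model in/out row at y=-205: 104.53 119.08 tip d=0,2,4 [np.float64(115.97), np.float64(115.16), np.float64(114.36)]
148 model in/out row at y=-205: 103.64 118.19 tip d=0,2,4 [np.float64(115.1), np.float64(114.29), np.float64(113.49)]
150 model in/out row at y=-205: 102.74 117.3 tip d=0,2,4 [np.float64(114.22), np.float64(113.41), np.float64(112.61)]
[618.88351544 -15.79503255 280.28521422]
```

Emit:
arm_command([
  {"tx": -1,"ty": -0.9,"tz": 0,"turn": 0,"grip": 10},
  {"tx": -2,"ty": -1.8,"tz": 0,"turn": 0,"grip": 10},
  {"tx": -2,"ty": -1.8,"tz": 0,"turn": 0,"grip": 10},
  {"tx": -2,"ty": -1.8,"tz": 0,"turn": 0,"grip": 10},
])

```text
time_s: 6.55
tool_pos: [620.0, -15.8, 282.3]
orientation: [-0.494, 0.507, 0.502, 0.497]
ft_force: [-6.1, 0.6, -1.2]
opening: 10.0
```

```bash
python3 e.py
```

```text
R ('grey->black', [np.float64(102.65)], 'blue', [np.float64(117.22), np.float64(125.21)])
L ('grey->black', [np.float64(104.83)], 'blue', [np.float64(119.47), np.float64(127.33)])
red left cols [(471, np.int64(112), np.int64(116)), (472, np.int64(111), np.int64(118)), (473, np.int64(111), np.int64(119)), (474, np.int64(110), np.int64(120)), (475, np.int64(110), np.int64(119)), (476, np.int64(108), np.int64(119))]
144 model in/out row at y=-205: 105.43 119.96 tip d=0,2,4 [np.float64(116.84), np.float64(116.03), np.float64(115.23)]
146 model in/out row at y=-205: 104.53 119.08 tip d=0,2,4 [np.float64(115.97), np.float64(115.16), np.float64(114.36)]
148 model in/out row at y=-205: 103.64 118.19 tip d=0,2,4 [np.float64(115.1), np.float64(114.29), np.float64(113.49)]
150 model in/out row at y=-205: 102.74 117.3 tip d=0,2,4 [np.float64(114.22), np.float64(113.41), np.float64(112.61)]
[619.97703499 -15.77807375 282.32971367]
```

Emit:
arm_command([
  {"tx": 0,"ty": 4,"tz": 0,"turn": 0,"grip": 10},
  {"tx": 0,"ty": 15,"tz": 0,"turn": 0,"grip": 10},
  {"tx": 0,"ty": 40,"tz": 0,"turn": 0,"grip": 10},
  {"tx": 0,"ty": 75,"tz": 0,"turn": 0,"grip": 10},
  {"tx": 0,"ty": 110,"tz": 0,"turn": 0,"grip": 10},
  {"tx": 0,"ty": 120,"tz": 0,"turn": 0,"grip": 10},
  {"tx": 0,"ty": 120,"tz": 0,"turn": 0,"grip": 10},
])

```text
time_s: 7.3
tool_pos: [499.6, -14.7, 285.6]
orientation: [-0.494, 0.505, 0.502, 0.499]
ft_force: [-0.2, -0.5, -0.0]
opening: 10.0
```

```bash
python3 e.py; sed -i 's/155,70,40/160,70,40/' m.py; python3 m.py 5
python3 - <<'E'
from h import *
for n in("scene","top"): cv2.imwrite(f"pics/{n}5.png",bot.grab_frame(n)[:,:,::-1])
E
```

```text
R ('grey->black', [np.float64(102.67)], 'blue', [np.float64(117.2), np.float64(121.66)])
L ('grey->black', [np.float64(104.94)], 'blue', [np.float64(119.34), np.float64(127.38)])
red left cols [(471, np.int64(112), np.int64(116)), (472, np.int64(111), np.int64(118)), (473, np.int64(111), np.int64(119)), (474, np.int64(110), np.int64(120)), (475, np.int64(110), np.int64(119)), (476, np.int64(108), np.int64(119))]
144 model in/out row at y=-205: 105.43 119.96 tip d=0,2,4 [np.float64(116.84), np.float64(116.03), np.float64(115.23)]
146 model in/out row at y=-205: 104.53 119.08 tip d=0,2,4 [np.float64(115.97), np.float64(115.16), np.float64(114.36)]
148 model in/out row at y=-205: 103.64 118.19 tip d=0,2,4 [np.float64(115.1), np.float64(114.29), np.float64(113.49)]
150 model in/out row at y=-205: 102.74 117.3 tip d=0,2,4 [np.float64(114.22), np.float64(113.41), np.float64(112.61)]
[500.59363068 -14.65649255 285.42492283]
```

View pics/m5.png

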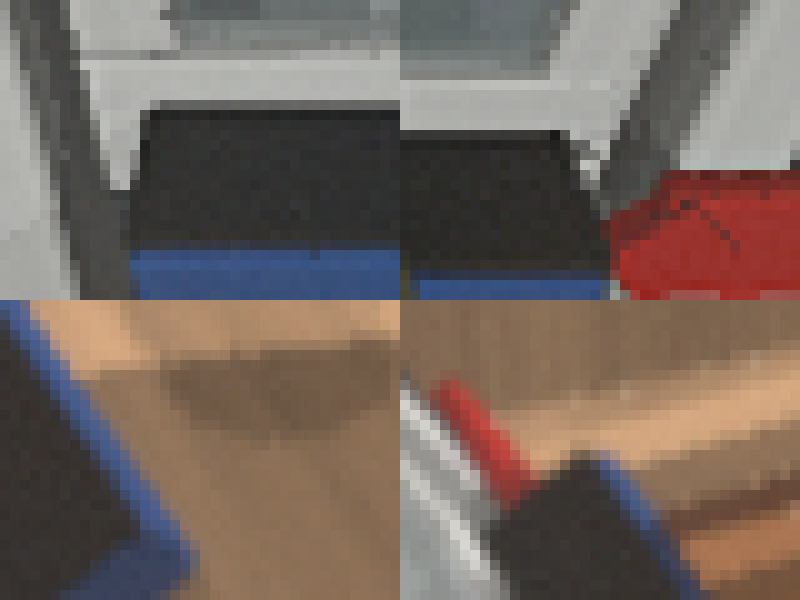

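View pics/scene5.png

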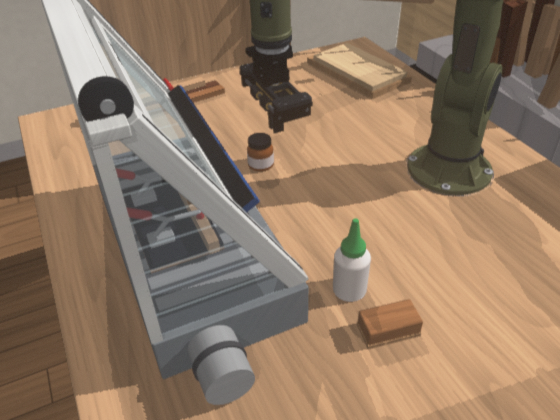

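View pics/top5.png

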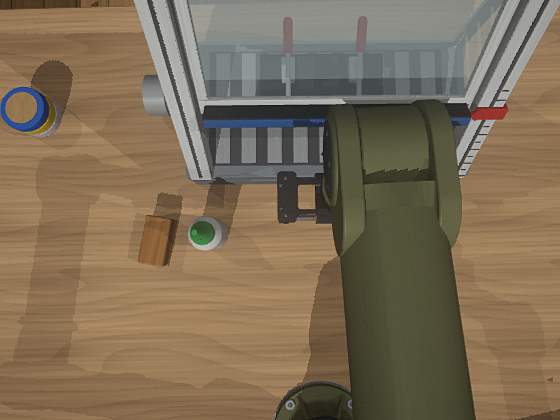

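Run:
```python
from h import *
s0=150.
rt=(np.array((466.5,102.7))-sproj("top",s0,[18,-225,20])+np.array((470.3,116.9))-sproj("top",s0,[-18,-225,20]))/2
for os in((179,85.5),(180,85.2)):
  rs=np.array(os)-sproj("scene",s0,[-18,-225,20]); print(rt,rs)
  for tt in((469.2,113.5),(469.4,114.0)):
   for ts in((175.3,92.3),(176,92)):
    f=lambda v:np.r_[sproj("top",v[1],[v[0],v[2],10])+rt-tt,sproj("scene",v[1],[v[0],v[2],10])+rs-ts]
    print(least_squares(f,[0,150,-231]).x.round(2),least_squares(lambda v:f([v[0],v[1],-231]),[0,150]).x.round(2))
```

```text
[ 1.3226018 -0.124723 ] [1.09888341 0.19679203]
[  -0.42  151.25 -229.24] [  0.6 149.9]
[  -1.75  151.94 -228.47] [ -0.28 149.99]
[  -0.55  150.48 -229.91] [8.0000e-02 1.4965e+02]
[  -1.88  151.17 -229.14] [ -0.8  149.74]
[ 1.3226018 -0.124723 ] [ 2.09888341 -0.10320797]
[   1.24  150.54 -230.2 ] [  1.7  149.93]
[-9.0000e-02  1.5123e+02 -2.2943e+02] [  0.82 150.02]
[   1.11  149.77 -230.88] [  1.18 149.68]
[-2.2000e-01  1.5046e+02 -2.3010e+02] [  0.3  149.77]
```

Run:
```python
from plant import bot
s=bot.state(); print(s["time_s"],s["ft_force"]); print(bot.sign_off())
```

```text
7.55 [-0.31540746 -0.22182426  0.59658315]
the job is handed in; nothing more can be done
None
```

The sash is up about 150 mm, level with the red pointer to within my measuring error, and it stayed there after I took the hand away. I handed the job in at 7.6 s, with the hand about 120 mm clear of the lip.

**How I pushed:** the interface only lets the tool point straight down, so the fingertips could not go flat under the lip. They were nearly closed (10 mm) and pressed with their sides against the outer lower edge of the lip. From there they followed the slope, with about 12 N at most in the readings after each move. The lip was never between the fingers.

**Last checks:**
- **Height:** after the hand was away, the lip measured about 150.1 mm on my scale and the pointer tip 149.7 to 151.9 mm, depending on which pixels I picked. I expect it to be within about 2 mm.
- **Disagreement along the way:** earlier estimates of the pointer ran from about 144 to 152 mm. The top view depends on how far out the tip stands, and the scene view shows it only coarsely. At the end the lip hides a little of the tip in both views.
- **Pointer and loose objects:** the pointer's position did not change in the top view. The bottle, jar and block look unmoved in the pictures; I did not re-measure them.

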